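Swap two pots on a flat hob by sliding

TASK

The two lidded pots on the portable flat hob stand on each other's rings. Slide the wide low pot onto the large ring and the small tall pot onto the small ring, each centred on its ring, without lifting or tipping either pot, without letting the pots knock together, and without disturbing the pepper grinder that stands on the hob or the salt bowl behind it.

Things in the scene. Friction and masses are not known exactly. Their poses are not given: they have to be found in the camera images.
- hob_top: portable hob with a flat black glass top, 244 (x) x 544 (y) x 20 mm, fixed on the worktop; origin at the centre of its underside, so the glass is at z = +20 mm; its y is the long direction. Both pots slide on the glass (240 x 540 mm), friction about 0.22 to 0.34. A wall cabinet hangs behind: its front is at x = 0.58, its underside 0.48 m above the worktop, so wrists must stay clear of it over the back half of the hob (a tool leaning back towards the robot helps)
- ring_large_mid (a point): centre of the large marked ring on the glass: thin grey circle of 116 mm diameter with a small cross in it, printed flat; it lies in the front half of the hob, at the left or the right
- ring_small_mid (a point): centre of the small marked ring on the glass: thin grey circle of 92 mm diameter with a small cross in it, at the other end of the hob
- wide_pot_centre (a point): wide low steel pot, 102 mm diameter, 76 mm high in all, about 0.6 kg, lid fixed on. Point on its axis 38 mm above its underside. On top of the lid (lid 46 mm above the underside) stands a black strap grip: a straight bar along the pot's own x, 56 mm long, 13 mm wide, spanning 64 to 76 mm above the underside, on two posts. z axis up
- tall_pot_centre (a point): small tall steel pot, 78 mm diameter, 90 mm high in all, about 0.45 kg, lid fixed on. Point on its axis 45 mm above its underside. In the middle of the lid (58 mm above the underside) stands a round black knob of 26 mm diameter, spanning 71 to 90 mm above the underside, on a thinner neck. z axis up
- grinder_centre (a point): pepper grinder with a black top, 43 mm diameter, 112 mm high, loose, standing on the glass between the two rings; must not be disturbed. Point at its mid-height
- salt_bowl: small stoneware bowl, 110 mm diameter, 51 mm high, loose on the worktop behind the hob; must not be disturbed. Origin at the centre of its underside
- wide_pot: the wide low pot again: origin at the centre of its underside
- tall_pot: the small tall pot again: origin at the centre of its underside

How it is judged:
At the end, for the whole second after the job is handed in: The wide low pot stands upright and at rest on the large ring and the small tall pot on the small ring, each within 15 mm of the ring's centre (horizontal distance between wide_pot_centre and ring_large_mid below 0.015 m and horizontal distance between tall_pot_centre and ring_small_mid below 0.015 m and angle between each of wide_pot_centre, tall_pot_centre's own z axis and vertical below 0.05 rad and linear speed of each of wide_pot, tall_pot below 0.02 m/s); the robot touches nothing.
It fails at once if a pot is lifted off the glass (more than 10 mm), leaves it, or is tipped more than 0.2 rad (z of any of wide_pot, tall_pot in the frame of hob_top above 0.03 m or z of any of wide_pot, tall_pot in the frame of hob_top below 0.012 m or angle between any of wide_pot_centre, tall_pot_centre's own z axis and vertical above 0.2 rad).
It fails at once if the two pots knock together (more than 3 N) (contact force between wide_pot and tall_pot above 3 N).
It fails at once if the pepper grinder is moved more than 15 mm or tipped (distance of grinder_centre from where it was at the start of the episode above 0.015 m or angle between grinder_centre's own z axis and vertical above 0.25 rad).
It fails at once if the salt bowl is moved more than 15 mm (distance of salt_bowl from where it was at the start of the episode above 0.015 m).
It also fails if it takes over 67 s, if anything falls off the work surface, if the arm or the gripper's body presses on something with over 40 N, if the wrist force passes 120 N, or if a joint passes its speed limit or range.

ROBOT

A 6-joint arm with a two-finger parallel gripper is mounted at the origin on a cart in front of the work surface, level with it; the furniture and walls round the work are solid. World frame = base frame: x ahead of the robot, y to its left, z up, the work surface at z = 0. Lengths are in m, angles in rad, forces in N, time in s.
With the tool pointing down it reaches from about 0.35 to 0.775 m from the base axis. Payload 7.3 kg.
Tool frame: the origin (TCP) lies midway between the tips of the shut fingers; the grasp point (between the pads) lies robot.grasp_offset behind it (robot.grasp_offset is the distance from the TCP to the grasp point, in m); z points along the fingers, x is the direction in which the jaws open and shut, and the axes are right-handed (so a half turn about z gives the same grasp; the last joint's range is limited). The gripper opens to 92 mm and grips with 3 to 60 N. Pads are 19 mm wide; open, the fingers measure 130 mm over their backs; the gripper's body (75 mm by 190 mm) begins 47 mm behind the grasp point.
Start: joints at [-1.438, 0.342, 1.524, -0, 1.275, -0.146], TCP at [0.145, -0.505, 0.227] pointing down, gripper open.
Joint ranges: [-2.53, 2.53], [-0.77, 2.02], [0.04, 2.7], [-1, 4.14], [0.28, 2.66], [-3.11, 3.11]. Speed limits (rad/s): [2.57, 2.57, 3.14, 3.14, 3.14, 3.14].

INTERFACE

Orientations are given as [roll, pitch, yaw] about the fixed x, y, z axes, in that order (R = Rz(yaw) Ry(pitch) Rx(roll)).
In Python, from cell import robot gives the robot as it stands. The module is installed in compiled form; this text tells all that it offers.
- The arm moves only by the tool move_arm, never from a script. Its argument "increments" is a list of rows, each a list of 7 numbers: the finger opening in mm, from 0 to 91.8, then the shift along the tool's x, y, z in mm, then the turn, a rotation vector about the tool's x, y, z in rad. A call has 1 to 12 rows; each row shifts and turns the pose as measured when the row begins, along the tool's axes as they then stand; what a row does not reach is not made up. A row lasts 1/8 s, in which the tool goes at most 62.5 mm and 10.7 degrees, less where a joint would pass 70% of its speed; a pose out of reach is approached as far as the arm can. A call is refused whole if a number of a shift passes 62.5 or a number of a turn 0.188, either way. A call with a gripper value outside its range is refused whole. The fingers move at their own pace and stop on an object; "newtons" is the grip in N (left out, the last holds). Time passes only in rows, so rows that do not move let the fingers close. It gives the time, the measured TCP pose, the force and the opening at its end, in the units of the state.
- robot.observe(): the state, without advancing time (a new reading comes with each control period).
- robot.read_camera(name): name is "scene" or "top" or "wrist"; returns a dict with "img" (480x640x3 uint8, red, green, blue), "fx", "fy", "cx", "cy" (pixels), "T" (4x4, takes a point from camera to world coordinates). Camera axes: x right, y down, z forward; pixel columns grow to the right and rows downward; lengths in m; the calibration is good to about 2 mm. A picture is of the moment at which its call begins. There is no depth.
- robot.hand_in(): hands the job in, once; it reports no verdict.
Trained networks look in the newest picture that a camera, given by its name, has taken for a name from the list of things; names that differ only in an ending like _2 or _b are one class to them, and where a whole thing is asked for, a point or a joint stands for the part that bears it (a point fixed in the world has none). Each returns a list of dicts, best first, with "conf" (0 to 1); they miss things now and then, are a little off and sometimes report something else, mostly with a low value. They report only what shows in the picture. A call takes as long as a camera call.
- robot.look_for(thing, camera): "rect" ([left, top, width, height] in pixels, round what is visible of it).
The state is a dict: "time": time; "qpos": joint angles; "qvel": joint speeds; "joint_efforts": joint torques, N m; "tool_pos": TCP position; "tool_rot": TCP orientation; "contact_force": force on the tool from outside, world axes, zero at the start; "torque": the same for the moment, N m; "opening": finger opening in m.
Only numpy, scipy, OpenCV 4.12 (cv2) and the standard library are available. Lean on these libraries where they do the work, as an engineer would, in place of code of your own. Each camera call takes 0.05 s, during which the arm holds its last target.

## Working session

There is one attempt and no reset: what is moved stays moved. The work goes in short steps, Python scripts to look and compute and a tool call to move; the robot and the scene stay as the last step left them, time stands still between calls to the robot, and variables do not carry over. Pictures are saved under pics/ and viewed, and the job is handed in when it is done.

Besides the shell and the picture viewer there is one more tool, called after ">>>" by a JSON object that holds its "api" and its "payload", one argument or row to a line. move_arm: Moves the arm, as the interface text tells. Its arguments: {"type":"object","properties":{"increments":{"type":"array"},"newtons":{"type":"number"}},"required":["increments"]}

```bash
mkdir -p pics; python3 - <<'E'
from cell import robot
import cv2
s=robot.observe();print(s['time'],s['tool_pos'],s['tool_rot'],s['opening'],robot.grasp_offset)
for c in ['scene','top']:
    r=robot.read_camera(c);cv2.imwrite(f'pics/{c}0.png',r['img'][:,:,::-1])
    print(c,r['fx'],r['cx'],r['cy'],r['T'].round(4).tolist() if hasattr(r['T'],'round') else r['T'])
    for t in ['wide_pot','tall_pot','grinder_centre','salt_bowl','hob_top','ring_large_mid','ring_small_mid']:
        try:print(t,[(d['conf'],d['rect']) for d in robot.look_for(t,c)[:2]])
        except Exception as e:print(t,e)
E
```

```text
0.0 [ 0.14445973 -0.50433201  0.22609285] [-3.14140052e+00  1.41148123e-03 -1.29195634e+00] 0.09186185039927683 0.0188
scene 536.1835806674096 304.0767211831011 246.4389998393378 [[-0.8298, -0.4197, 0.3678, 0.2198], [-0.558, 0.6298, -0.5403, 0.4605], [-0.0049, -0.6536, -0.7568, 0.714], [0.0, 0.0, 0.0, 1.0]]
wide_pot [(0.79, [383.5, 192.9, 62.6, 59.4])]
tall_pot [(0.75, [274.9, 320.6, 56.5, 68.1])]
grinder_centre [(0.83, [356.7, 260.2, 28.9, 64.8])]
salt_bowl [(0.68, [175.6, 205.4, 63.8, 54.5])]
hob_top [(0.8, [162.8, 164.7, 308.3, 307.2])]
ring_large_mid [(0.64, [273.4, 333.9, 81.8, 66.8])]
ring_small_mid []
top 479.5422665316574 317.5825529675123 238.5131928010006 [[0.1361, -0.966, 0.22, 0.3709], [-0.9907, -0.1317, 0.0345, -0.0049], [-0.0044, -0.2227, -0.9749, 0.9318], [0.0, 0.0, 0.0, 1.0]]
wide_pot [(0.75, [383.7, 306.7, 57.1, 62.1])]
tall_pot [(0.65, [214.4, 279.0, 50.3, 46.1])]
grinder_centre [(0.6, [292.5, 316.4, 23.7, 27.3])]
salt_bowl [(0.67, [291.3, 150.9, 54.6, 52.0])]
hob_top [(0.87, [171.4, 213.6, 300.4, 161.6])]
ring_large_mid [(0.76, [215.6, 284.2, 61.1, 58.6])]
ring_small_mid [(0.33, [215.7, 280.5, 61.5, 62.1])]
```

View pics/scene0.png

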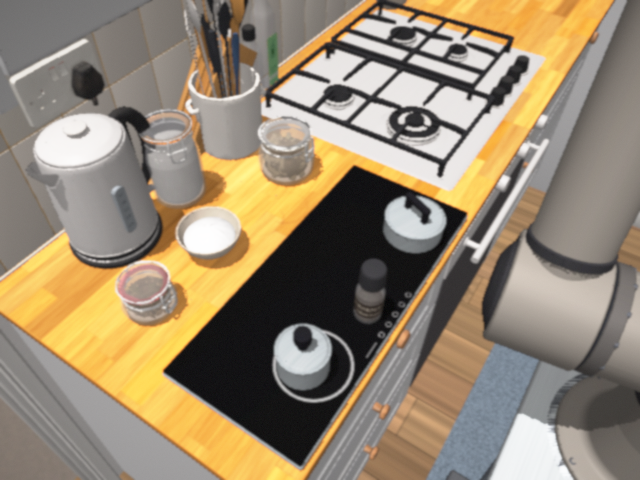

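View pics/top0.png

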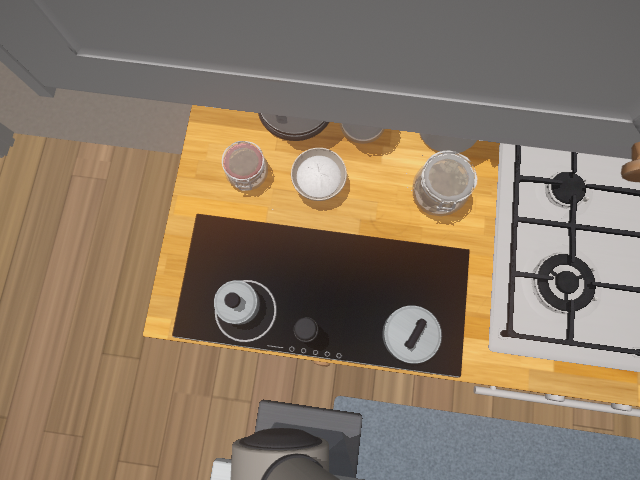

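```bash
python3 - <<'E'
import cv2
i=cv2.imread('pics/top0.png')[200:390,160:480]
cv2.imwrite('pics/top0z.png',cv2.resize(i,(800,475),interpolation=cv2.INTER_CUBIC))
E
```

```text
(no output)
```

View pics/top0z.png

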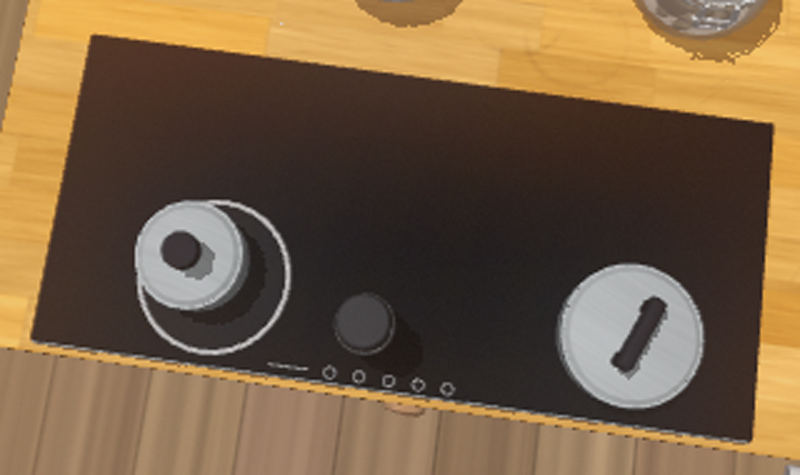

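```bash
cat > h.py <<'E'
import numpy as np,cv2,pickle
from cell import robot
from scipy.optimize import least_squares
def ray(r,u,v,z):
    d=np.array([(u-r['cx'])/r['fx'],(v-r['cy'])/r['fy'],1.]);T=np.array(r['T']);w=T[:3,:3]@d
    return T[:3,3]+w*(z-T[2,3])/w[2]
def proj(r,P):
    T=np.array(r['T']);c=(np.atleast_2d(P)-T[:3,3])@T[:3,:3]
    return np.c_[c[:,0]/c[:,2]*r['fx']+r['cx'],c[:,1]/c[:,2]*r['fy']+r['cy']]
E
python3 - <<'E'
from h import *
r=robot.read_camera('top');z=lambda a,b:(a/2.5+160,b/2.5+200)
for n,(a,b),h in [('c_fl?',(92,36),.02),('c',(773,124),.02),('c',(750,441),.02),('c',(31,341),.02),('ringL',(213.5,276),.02),('knob',(182,250),.11),('grinder top',(364,322),.132),('bar',(639,335),.096),('barA',(654,303),.096),('barB',(624,367),.096),('widelid',(632,336),.066),('dash',(288,366),.02),('b1',(330,373),.02),('b5',(447,389),.02)]:
    print(n,ray(r,*z(a,b),h).round(4))
print('bowl',ray(r,319,176,.05).round(3))
s=robot.read_camera('scene')
for n,(a,b),h in [('ringL',(314,366),.02),('knob',(304,333),.11),('grindertop',(373,266),.132),('bar',(418,205),.096),('bowl',(209,228),.05)]: print('S',n,ray(s,a,b,h).round(4))
img=s['img'][150:410,240:480,::-1];cv2.imwrite('pics/s0z.png',cv2.resize(img,None,fx=2.3,fy=2.3,interpolation=2))
E
```

```text
c_fl? [0.5928 0.2705 0.02  ]
c [ 0.5945 -0.2666  0.02  ]
c [ 0.3557 -0.2657  0.02  ]
c [0.3545 0.2704 0.02  ]
ringL [0.4204 0.1435 0.02  ]
knob [0.43   0.1531 0.11  ]
grinder top [0.3982 0.0223 0.132 ]
bar [ 0.4163 -0.164   0.096 ]
barA [ 0.4393 -0.1722  0.096 ]
barB [ 0.3937 -0.1558  0.096 ]
widelid [ 0.4166 -0.1649  0.066 ]
dash [0.3626 0.0774 0.02  ]
b1 [0.3618 0.0458 0.02  ]
b5 [ 0.3622 -0.0416  0.02  ]
bowl [0.694 0.041 0.05 ]
S ringL [0.4189 0.145  0.02  ]
S knob [0.4301 0.1533 0.11  ]
S grindertop [0.403  0.0216 0.132 ]
S bar [ 0.4155 -0.1578  0.096 ]
S bowl [0.6991 0.0412 0.05  ]
```

View pics/s0z.png

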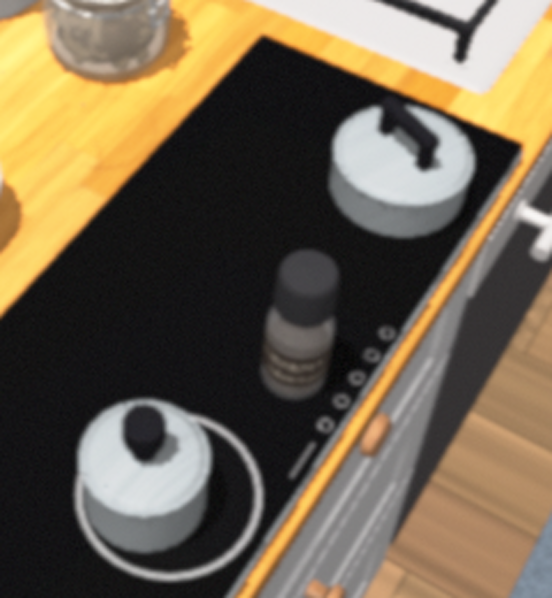

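```bash
cat >> h.py <<'E'
from scipy.spatial.transform import Rotation as R
def tgt(x,y,z,yaw,lean=0.):
    # lean about tool x; x,y,z = TCP
    return np.array([x,y,z]),R.from_euler('xyz',[np.pi,0,yaw])*R.from_rotvec([lean,0,0])
def goto(x,y,z,yaw,lean=0.,grasp=False):
    s=robot.observe();p=np.array(s['tool_pos']);r=R.from_euler('xyz',s['tool_rot'])
    P,Q=tgt(x,y,z,yaw,lean)
    if grasp: P=P+Q.apply([0,0,robot.grasp_offset])
    d=r.inv().apply(P-p)*1000;w=(r.inv()*Q).as_rotvec()
    print('t %.2f'%s['time'],'grasp',(p-r.apply([0,0,robot.grasp_offset])).round(4),'rpy',np.round(s['tool_rot'],3),'open %.4f'%s['opening'],'F',np.round(s['contact_force'],1),'q',np.round(s['qpos'],2))
    print('shift mm',d.round(1),'turn',w.round(3),'| after-turn shift',(Q.inv().apply(P-p)*1000).round(1))
E
python3 - <<'E'
from h import *
goto(.42,-.3,.23,-1.292)
E
```

```text
t 0.90 grasp [ 0.1445 -0.5048  0.2456] rpy [ 3.142 -0.    -1.292] open 0.0920 F [-0.5  0.6 -0.2] q [-1.44  0.34  1.52 -0.    1.28 -0.15]
shift mm [-121.  -321.2   -3.3] turn [ 0. -0.  0.] | after-turn shift [-121.  -321.2   -3.2]
```

>>> {"api": "move_arm", "payload": {
  "increments": [
    [91.8, -14, -40, 0, 0, 0, 0],
    [91.8, -14, -40, 0, 0, 0, 0],
    [91.8, -14, -40, 0, 0, 0, 0],
    [91.8, -14, -40, 0, 0, 0, 0],
    [91.8, -14, -40, 0, 0, 0, 0],
    [91.8, -14, -40, 0, 0, 0, 0],
    [91.8, -14, -40, 0, 0, 0, 0],
    [91.8, -14, -40, 0, 0, 0, 0]
  ]
}}

```text
time: 1.9
tool_pos: [0.428, -0.3059, 0.2269]
tool_rot: [-3.141, -0.003, -1.299]
contact_force: [0.8, 0.2, -0.1]
opening: 0.092
```

```bash
python3 - <<'E'
from h import *
goto(.43,.153,.2,-np.pi/2,0.15)
E
```

```text
t 1.90 grasp [ 0.428  -0.3059  0.2457] rpy [-3.141e+00 -3.000e-03 -1.299e+00] open 0.0920 F [ 0.8  0.2 -0.1] q [-0.77  0.34  1.52 -0.    1.27  0.53]
shift mm [-441.6 -125.4   25.8] turn [0.148 0.018 0.272] | after-turn shift [-458.9    2.    26.9]
```

>>> {"api": "move_arm", "payload": {
  "increments": [
    [91.8, 0, 0, 0, 0.074, 0.009, 0.136],
    [91.8, 0, 0, 0, 0.074, 0.009, 0.136],
    [91.8, -50, 0, 0, 0, 0, 0],
    [91.8, -50, 0, 0, 0, 0, 0],
    [91.8, -50, 0, 0, 0, 0, 0],
    [91.8, -50, 0, 0, 0, 0, 0],
    [91.8, -50, 0, 0, 0, 0, 0],
    [91.8, -50, 0, 0, 0, 0, 0],
    [91.8, -50, 0, 0, 0, 0, 0],
    [91.8, -50, 0, 0, 0, 0, 0],
    [91.8, -50, 0, 0, 0, 0, 0]
  ]
}}

```text
time: 3.28
tool_pos: [0.4337, 0.1567, 0.2284]
tool_rot: [-2.981, 0.0, -1.582]
contact_force: [0.6, -0.2, 0.3]
opening: 0.0916
```

```bash
python3 - <<'E'
from h import *
goto(.43,.153,.103,-np.pi/2,0.15,True)
r=robot.read_camera('wrist');cv2.imwrite('pics/w1.png',r['img'][:,:,::-1])
print(proj(r,[[.43,.153,.11]]),np.array(r['T']).round(3)[:3,3])
E
```

```text
t 3.27 grasp [0.4307 0.1568 0.2469] rpy [-2.981  0.    -1.582] open 0.0916 F [ 0.6 -0.2  0.3] q [ 0.2   0.14  1.81 -0.04  1.04  1.8 ]
shift mm [  3.8  23.9 142. ] turn [-0.011 -0.001 -0.011] | after-turn shift [  3.7  22.4 142.2]
[[328.50232071 265.23004011]] [0.485 0.155 0.396]
```

View pics/w1.png

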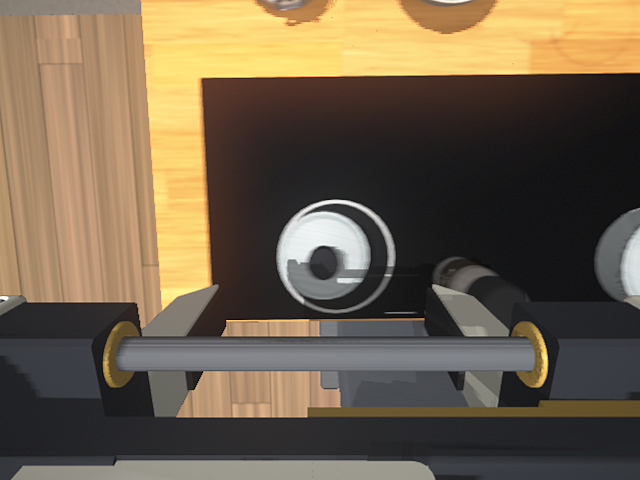

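>>> {"api": "move_arm", "payload": {
  "increments": [
    [91.8, 1, 4, 25, 0, 0, 0],
    [91.8, 1, 4, 25, 0, 0, 0],
    [91.8, 1, 4, 25, 0, 0, 0],
    [91.8, 1, 4, 25, 0, 0, 0],
    [91.8, 0, 4, 22, 0, 0, 0],
    [91.8, 0, 4, 20, 0, 0, 0],
    [91.8, 0, 0, 0, 0, 0, 0]
  ]
}}

```text
time: 4.2
tool_pos: [0.4332, 0.1616, 0.0817]
tool_rot: [-2.977, 0.005, -1.572]
contact_force: [-0.1, 0.0, 0.1]
opening: 0.0917
```

```bash
python3 - <<'E'
from h import *
goto(.431,.153,.102,-np.pi/2,0.15,True)
r=robot.read_camera('scene');cv2.imwrite('pics/s1.png',r['img'][:,:,::-1])
E
```

```text
t 4.20 grasp [0.4301 0.1615 0.1003] rpy [-2.977  0.005 -1.572] open 0.0917 F [-0.1  0.   0.1] q [ 0.21  0.35  2.02 -0.05  0.62  1.82]
shift mm [ 8.6 -0.9 -1.6] turn [-0.015  0.005 -0.002] | after-turn shift [ 8.6 -0.9 -1.6]
```

View pics/s1.png

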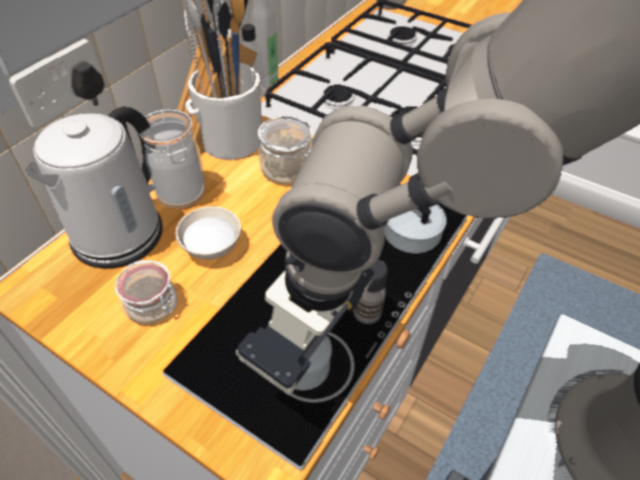

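>>> {"api": "move_arm", "payload": {
  "increments": [
    [91.8, 7, 0, -2, 0, 0, 0],
    [60, 0, 0, 0, 0, 0, 0],
    [20, 0, 0, 0, 0, 0, 0],
    [20, 0, 0, 0, 0, 0, 0],
    [20, 0, 0, 0, 0, 0, 0],
    [20, 0, 0, 0, 0, 0, 0],
    [20, 0, 0, 0, 0, 0, 0]
  ],
  "newtons": 8
}}

```text
time: 5.12
tool_pos: [0.4354, 0.1546, 0.0876]
tool_rot: [-2.969, 0.007, -1.572]
contact_force: [-0.1, -1.2, 0.7]
opening: 0.0365
```

```bash
python3 - <<'E'
from h import *
goto(.52,.1,.102,-np.pi/2,0.16,True)
E
```

```text
t 5.12 grasp [0.4322 0.1545 0.1061] rpy [-2.969  0.007 -1.572] open 0.0365 F [-0.1 -1.2  0.7] q [ 0.19  0.33  2.02 -0.05  0.62  1.8 ]
shift mm [ 54.5 -85.7  18.8] turn [-0.012  0.006 -0.002] | after-turn shift [ 54.6 -85.8  18.1]
```

>>> {"api": "move_arm", "payload": {
  "increments": [
    [20, 0, 0, 4, 0, 0, 0],
    [20, 0, 0, 0, 0, 0, 0],
    [20, 0, 0, 0, 0, 0, 0],
    [20, 0, 0, 0, 0, 0, 0]
  ]
}}

```text
time: 5.62
tool_pos: [0.4362, 0.1547, 0.0833]
tool_rot: [-2.969, 0.007, -1.572]
contact_force: [0.1, -1.1, 1.6]
opening: 0.0255
```

```bash
python3 - <<'E'
from h import *
goto(.52,.1,.102,-np.pi/2,0.16,True)
E
```

```text
t 5.62 grasp [0.433  0.1546 0.1018] rpy [-2.969  0.007 -1.572] open 0.0255 F [ 0.1 -1.1  1.6] q [ 0.19  0.34  2.02 -0.05  0.61  1.8 ]
shift mm [ 54.6 -85.6  14.4] turn [-0.012  0.006 -0.002] | after-turn shift [ 54.7 -85.7  13.7]
```

>>> {"api": "move_arm", "payload": {
  "increments": [
    [20, 6, -9, 1.5, 0, 0, 0],
    [20, 6, -9, 1.5, 0, 0, 0],
    [20, 6, -9, 1.5, 0, 0, 0]
  ]
}}

```text
time: 6.0
tool_pos: [0.4646, 0.1358, 0.0832]
tool_rot: [-2.97, 0.006, -1.571]
contact_force: [-1.8, 0.2, 1.6]
opening: 0.0256
```

```bash
python3 - <<'E'
from h import *
goto(.52,.1,.102,-np.pi/2,0.16,True)
E
```

```text
t 6.00 grasp [0.4614 0.1356 0.1017] rpy [-2.97   0.006 -1.571] open 0.0256 F [-1.8  0.2  1.6] q [ 0.14  0.37  1.97 -0.03  0.63  1.73]
shift mm [ 35.8 -57.6   9.5] turn [-0.011  0.006 -0.001] | after-turn shift [ 35.8 -57.7   9.1]
```

>>> {"api": "move_arm", "payload": {
  "increments": [
    [20, 7, -11, 1.9, 0, 0, 0],
    [20, 7, -11, 1.9, 0, 0, 0],
    [20, 7, -11, 1.9, 0, 0, 0],
    [20, 7, -11, 1.9, 0, 0, 0],
    [20, 8, -12, 2, 0, 0, 0],
    [20, 15, 0, 0, 0, 0, 0],
    [20, 18, 0, 0, 0, 0, 0],
    [20, 18, 0, 0, 0, 0, 0]
  ]
}}

```text
time: 7.0
tool_pos: [0.5295, 0.0439, 0.0832]
tool_rot: [-2.966, 0.007, -1.571]
contact_force: [-0.9, 1.6, 1.0]
opening: 0.0254
```

```bash
python3 - <<'E'
from h import *
goto(.523,-.205,.102,-np.pi/2,0.16,True)
r=robot.read_camera('scene');cv2.imwrite('pics/s2.png',r['img'][:,:,::-1])
E
```

```text
t 7.00 grasp [0.5263 0.0438 0.1017] rpy [-2.966  0.007 -1.571] open 0.0254 F [-0.9  1.6  1. ] q [-0.07  0.44  1.85  0.03  0.68  1.48]
shift mm [248.9   3.2  -2.5] turn [-0.016  0.007 -0.001] | after-turn shift [248.9   3.5  -0.8]
```

View pics/s2.png

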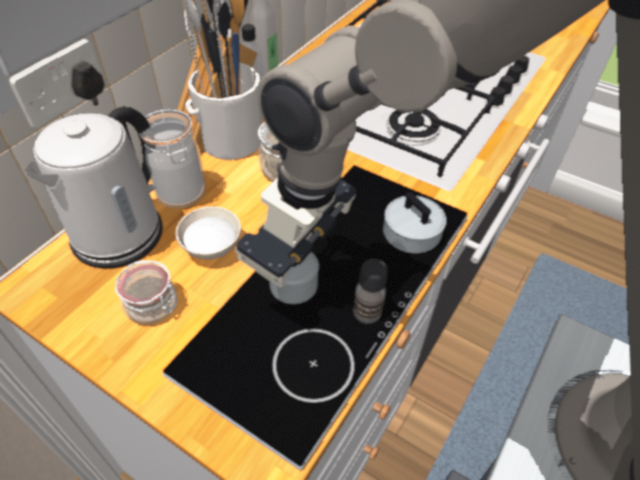

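>>> {"api": "move_arm", "payload": {
  "increments": [
    [20, 20, 0.2, -0.2, 0, 0, 0],
    [20, 20, 0.2, -0.2, 0, 0, 0],
    [20, 20, 0.2, -0.2, 0, 0, 0],
    [20, 20, 0.2, -0.2, 0, 0, 0],
    [20, 20, 0.2, -0.2, 0, 0, 0],
    [20, 20, 0.2, -0.2, 0, 0, 0]
  ]
}}

```text
time: 7.8
tool_pos: [0.5311, -0.0812, 0.0833]
tool_rot: [-2.964, 0.006, -1.571]
contact_force: [-0.4, 1.7, 0.9]
opening: 0.0256
```

```bash
python3 - <<'E'
from h import *
goto(.523,-.205,.102,-np.pi/2,0.16,True)
r=robot.read_camera('top');cv2.imwrite('pics/t2.png',r['img'][:,:,::-1])
E
```

```text
t 7.80 grasp [ 0.5278 -0.0813  0.1018] rpy [-2.964  0.006 -1.571] open 0.0256 F [-0.4  1.7  0.9] q [-0.33  0.45  1.83  0.1   0.7   1.17]
shift mm [123.8   4.9  -1.8] turn [-0.017  0.006 -0.001] | after-turn shift [123.8   5.   -1. ]
```

View pics/t2.png

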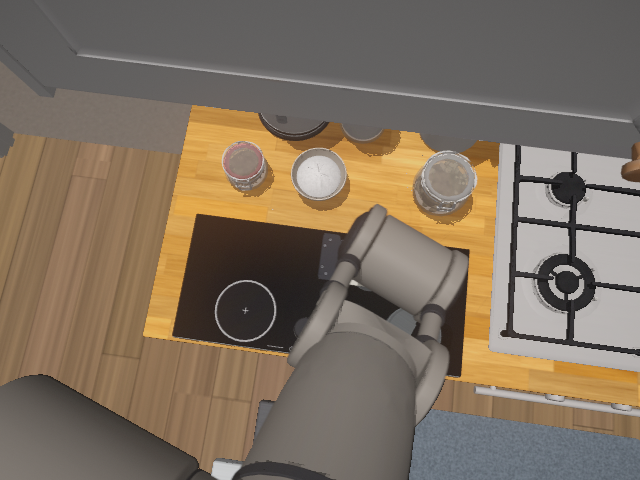

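>>> {"api": "move_arm", "payload": {
  "increments": [
    [20, 20, 0.2, -0.2, 0, 0, 0],
    [20, 20, 0.2, -0.2, 0, 0, 0],
    [20, 20, 0.2, -0.2, 0, 0, 0],
    [20, 20, 0.2, -0.2, 0, 0, 0],
    [20, 20, 0.2, -0.2, 0, 0, 0],
    [20, 15, 0.2, -0.2, 0, 0, 0],
    [20, 5, 0, 0, 0, 0, 0],
    [50, 0, 0, 0, 0, 0, 0],
    [60, 0, 0, 0, 0, 0, 0],
    [60, 0, 0, 0, 0, 0, 0]
  ]
}}

```text
time: 9.1
tool_pos: [0.5318, -0.2044, 0.0828]
tool_rot: [-2.964, 0.007, -1.571]
contact_force: [0.1, 0.1, 0.2]
opening: 0.0509
```

```bash
python3 - <<'E'
from h import *
goto(.47,-.17,.19,-np.pi/2,0.16,True)
E
```

```text
t 9.10 grasp [ 0.5285 -0.2046  0.1013] rpy [-2.964  0.007 -1.571] open 0.0509 F [0.1 0.1 0.2] q [-0.56  0.5   1.74  0.14  0.76  0.92]
shift mm [-35.1  42.3 -97.3] turn [-0.017  0.007 -0.002] | after-turn shift [-34.4  43.9 -96.9]
```

>>> {"api": "move_arm", "payload": {
  "increments": [
    [60, 0, 0, -20, 0, 0, 0],
    [60, 0, 0, -25, 0, 0, 0],
    [60, 0, 0, -30, 0, 0, 0],
    [60, 0, 0, -30, 0, 0, 0],
    [60, -18, 20, -20, -0.08, 0, -0.17],
    [60, -18, 20, 0, -0.08, 0, -0.17]
  ]
}}

```text
time: 9.85
tool_pos: [0.4655, -0.1712, 0.204]
tool_rot: [-3.132, -0.024, -1.227]
contact_force: [0.0, 0.8, -1.0]
opening: 0.06
```

```bash
python3 - <<'E'
from h import *
goto(.4163,-.162,.18,-1.916,0,True)
for c in ['wrist','scene']:
    r=robot.read_camera(c);cv2.imwrite(f'pics/{c}3.png',r['img'][:,:,::-1])
    print(proj(r,[[.4163,-.164,.096],[.4393,-.1722,.096],[.3937,-.1558,.096]]).round(1).tolist())
E
```

```text
t 9.85 grasp [ 0.4652 -0.1708  0.2228] rpy [-3.132 -0.024 -1.227] open 0.0600 F [ 0.   0.8 -1. ] q [-0.5   0.3   1.66 -0.01  1.16  0.73]
shift mm [-26.3  43.6  41.7] turn [-0.017 -0.02   0.689] | after-turn shift [ 8.  49.4 42.8]
[[289.5, 296.6], [309.5, 273.2], [270.3, 318.8]]
[[419.2, 202.6], [408.8, 194.3], [429.7, 211.0]]
```

View pics/wrist3.png

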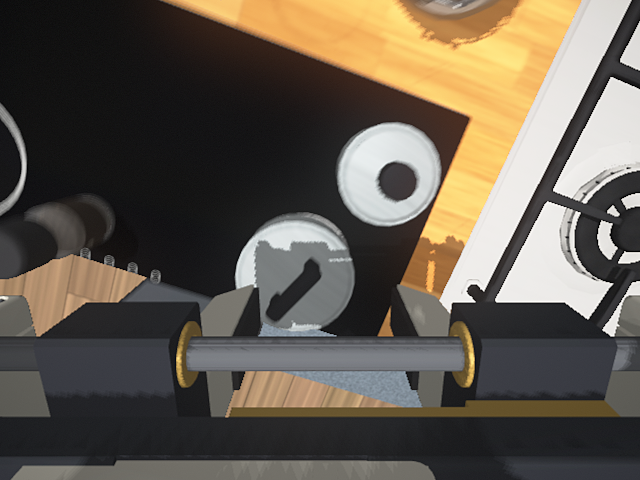

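View pics/scene3.png

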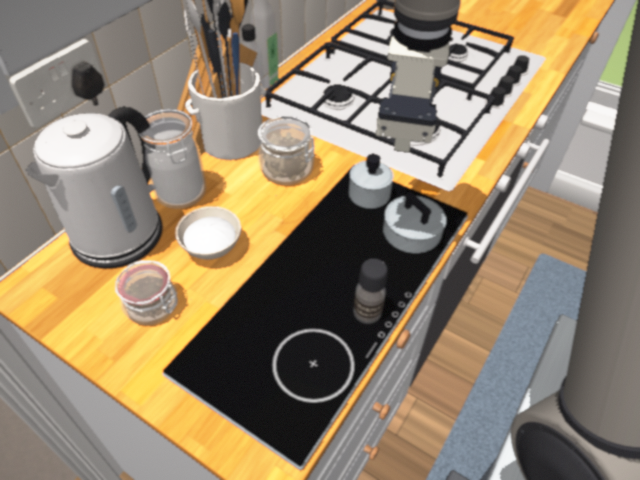

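>>> {"api": "move_arm", "payload": {
  "increments": [
    [60, 0, 0, 0, -0.005, -0.005, 0.172],
    [60, 0, 0, 0, -0.005, -0.005, 0.172],
    [60, 0, 0, 0, -0.004, -0.005, 0.172],
    [60, 0, 0, 0, -0.004, -0.005, 0.172],
    [60, 4, 25, 15, 0, 0, 0],
    [60, 4, 24, 15, 0, 0, 0],
    [60, 0, 0, 0, 0, 0, 0]
  ]
}}

```text
time: 10.82
tool_pos: [0.4197, -0.1595, 0.17]
tool_rot: [-3.136, 0.008, -1.962]
contact_force: [0.0, -0.1, 0.2]
opening: 0.0602
```

```bash
python3 - <<'E'
from h import *
goto(.4163,-.162,.093,-1.916,0,True)
for c in ['wrist','top']:
    r=robot.read_camera(c);cv2.imwrite(f'pics/{c}4.png',r['img'][:,:,::-1])
    print(proj(r,[[.4163,-.164,.096],[.4393,-.1722,.096],[.3937,-.1558,.096]]).round(1).tolist())
    if c=='wrist':
        cv2.imwrite('pics/w4z.png',cv2.resize(r['img'][200:380,180:460,::-1],None,fx=2.8,fy=2.8,interpolation=2))
        pickle.dump(r,open('w4.pkl','wb'))
E
```

```text
t 10.82 grasp [ 0.4195 -0.1596  0.1888] rpy [-3.136  0.008 -1.962] open 0.0602 F [ 0.  -0.1  0.2] q [-0.54  0.26  1.81  0.01  1.06  1.42]
shift mm [ 4.4  2.7 95.7] turn [-0.006  0.008 -0.046] | after-turn shift [ 3.5  2.4 95.8]
[[332.6, 258.4], [331.0, 221.6], [334.0, 292.6]]
[[415.6, 334.0], [421.6, 321.2], [409.6, 346.8]]
```

View pics/w4z.png

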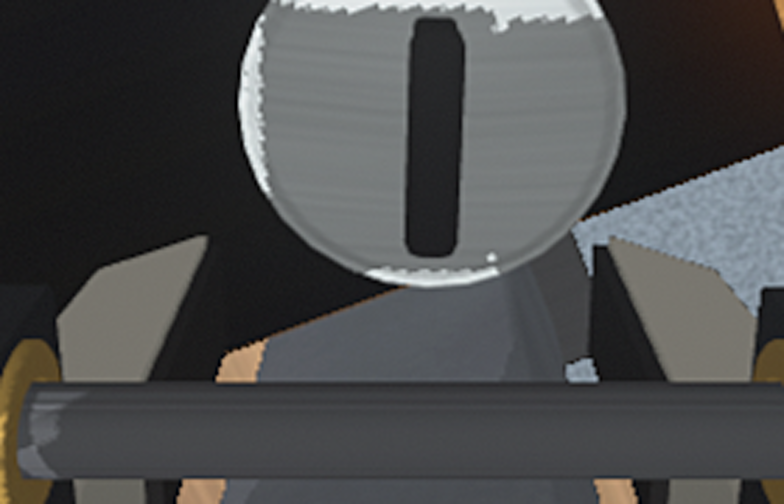

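```bash
python3 - <<'E'
from h import *
r=pickle.load(open('w4.pkl','rb'))
A=ray(r,336.4,206.4,.096);B=ray(r,333.9,291.8,.096);print(A,B,(A+B)/2,np.arctan2(*(A-B)[1::-1])-np.pi/2, np.linalg.norm(A-B))
goto(*((A+B)/2)[:2],.093,np.arctan2(*(A-B)[1::-1])-np.pi/2,0,True)
E
```

```text
[ 0.44695222 -0.17896784  0.096     ] [ 0.39428346 -0.15596639  0.096     ] [ 0.42061784 -0.16746712  0.096     ] -1.9825510765490213 0.0574722984647623
t 10.93 grasp [ 0.4216 -0.1606  0.1901] rpy [-3.132  0.007 -1.961] open 0.0599 F [-0.6 -0.2  0.4] q [-0.54  0.26  1.81  0.01  1.06  1.42]
shift mm [ 7.6 -0.7 97. ] turn [-0.009  0.007  0.021] | after-turn shift [ 6.8 -1.7 97.1]
```

>>> {"api": "move_arm", "payload": {
  "increments": [
    [60, 3, 0, 25, 0, 0, 0],
    [60, 3, 0, 25, 0, 0, 0],
    [60, 0, 0, 20, 0, 0, 0],
    [60, 0, 0, 15, 0, 0, 0],
    [60, 0, 0, 6, 0, 0, 0]
  ]
}}

```text
time: 11.55
tool_pos: [0.4302, -0.1705, 0.0813]
tool_rot: [-3.117, 0.007, -1.966]
contact_force: [0.1, -0.5, 0.2]
opening: 0.06
```

```bash
python3 - <<'E'
from h import *
goto(.419,-.166,.092,-1.965,0,True)
E
```

```text
t 11.55 grasp [ 0.4297 -0.1704  0.1001] rpy [-3.117  0.007 -1.966] open 0.0600 F [ 0.1 -0.5  0.2] q [-0.55  0.4   1.9   0.01  0.81  1.41]
shift mm [ 0.2 12.3  7.8] turn [-0.025  0.007 -0.001] | after-turn shift [ 0.2 12.1  8.1]
```

>>> {"api": "move_arm", "payload": {
  "increments": [
    [60, 0, 10, 5, 0, 0, 0],
    [60, 0, 2, 3, 0, 0, 0],
    [6, 0, 0, 0, 0, 0, 0],
    [6, 0, 0, 0, 0, 0, 0],
    [6, 0, 0, 0, 0, 0, 0],
    [6, 0, 0, 0, 0, 0, 0],
    [6, 0, 0, 0, 0, 0, 0]
  ],
  "newtons": 10
}}

```text
time: 12.42
tool_pos: [0.4208, -0.1667, 0.0745]
tool_rot: [-3.112, 0.006, -1.967]
contact_force: [-0.4, 1.1, -0.7]
opening: 0.0143
```

```bash
python3 - <<'E'
from h import *
goto(.419,-.166,.092,-1.965,0,True)
E
```

```text
t 12.43 grasp [ 0.4203 -0.1666  0.0933] rpy [-3.112  0.006 -1.967] open 0.0143 F [-0.4  1.1 -0.7] q [-0.55  0.4   1.94  0.02  0.77  1.4 ]
shift mm [0.1 2.  1.2] turn [-0.03   0.006 -0.002] | after-turn shift [0.1 2.  1.3]
```

>>> {"api": "move_arm", "payload": {
  "increments": [
    [6, 0, 0, 0, 0, 0, 0]
  ]
}}

```text
time: 12.55
tool_pos: [0.4208, -0.1666, 0.0745]
tool_rot: [-3.112, 0.006, -1.967]
contact_force: [0.4, 0.2, 0.8]
opening: 0.0124
```

```bash
python3 - <<'E'
from h import *
goto(.497,-.02,.093,-1.965,0,True)
E
```

```text
t 12.55 grasp [ 0.4203 -0.1665  0.0933] rpy [-3.112  0.006 -1.967] open 0.0124 F [0.4 0.2 0.8] q [-0.55  0.4   1.94  0.02  0.77  1.4 ]
shift mm [-164.7  -13.6    1.7] turn [-0.03   0.006 -0.002] | after-turn shift [-164.6  -14.     0.3]
```

>>> {"api": "move_arm", "payload": {
  "increments": [
    [6, -12, -1, 0.1, 0, 0, 0],
    [6, -14, -1.2, 0.1, 0, 0, 0],
    [6, -14, -1.2, 0.1, 0, 0, 0]
  ]
}}

```text
time: 12.92
tool_pos: [0.4403, -0.1296, 0.0745]
tool_rot: [-3.112, 0.006, -1.968]
contact_force: [-1.0, -1.1, 0.0]
opening: 0.013
```

```bash
python3 - <<'E'
from h import *
goto(.497,-.02,.093,-1.965,0,True)
E
```

```text
t 12.93 grasp [ 0.4397 -0.1295  0.0933] rpy [-3.112  0.006 -1.968] open 0.0130 F [-1.  -1.1  0. ] q [-0.46  0.41  1.93  0.01  0.78  1.5 ]
shift mm [-123.    -9.9    1.3] turn [-0.03   0.006 -0.003] | after-turn shift [-123.   -10.3    0.3]
```

>>> {"api": "move_arm", "payload": {
  "increments": [
    [6, -15, -1.2, 0.1, 0, 0, 0],
    [6, -15, -1.2, 0.1, 0, 0, 0],
    [6, -15, -1.2, 0.1, 0, 0, 0],
    [6, -15, -1.2, 0.1, 0, 0, 0],
    [6, -15, -1.2, 0.1, 0, 0, 0],
    [6, -15, -1.2, 0.1, 0, 0, 0],
    [6, -15, -1.2, 0.1, 0, 0, 0],
    [6, -15, -1.2, 0.1, 0, 0, 0]
  ]
}}

```text
time: 13.92
tool_pos: [0.4992, -0.0138, 0.0745]
tool_rot: [-3.113, 0.006, -1.967]
contact_force: [-1.5, -2.3, -0.0]
opening: 0.0129
```

```bash
python3 - <<'E'
from h import *
goto(.497,.06,.093,-1.965,0,True)
r=robot.read_camera('scene');cv2.imwrite('pics/s5.png',r['img'][:,:,::-1])
r=robot.read_camera('top');cv2.imwrite('pics/t5.png',r['img'][:,:,::-1])
E
```

```text
t 13.93 grasp [ 0.4986 -0.0137  0.0933] rpy [-3.113  0.006 -1.967] open 0.0129 F [-1.5 -2.3 -0. ] q [-0.18  0.46  1.82 -0.    0.83  1.79]
shift mm [-67.3  30.5  -0.2] turn [-0.029  0.006 -0.002] | after-turn shift [-67.3  30.4   0.3]
```

View pics/s5.png

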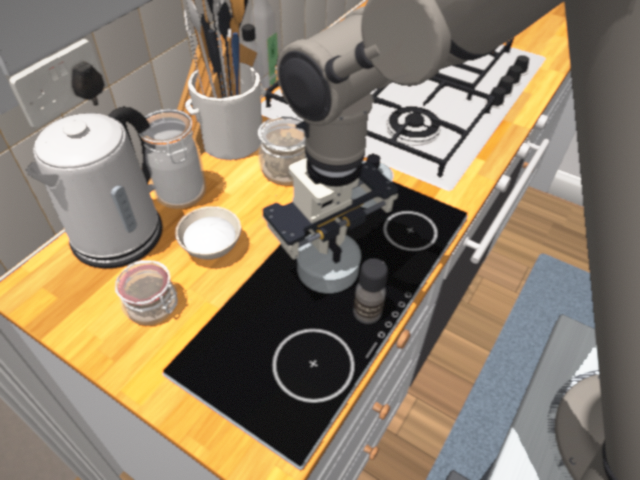

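View pics/t5.png

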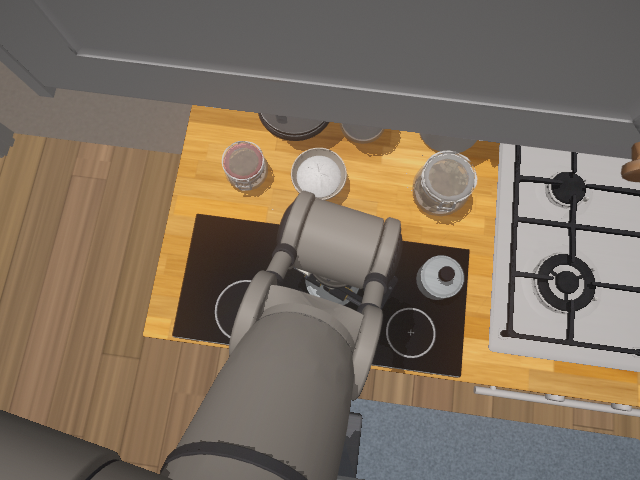

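>>> {"api": "move_arm", "payload": {
  "increments": [
    [6, -13.5, 6, 0, 0, 0, 0],
    [6, -13.5, 6, 0, 0, 0, 0],
    [6, -13.5, 6, 0, 0, 0, 0],
    [6, -13.5, 6, 0, 0, 0, 0],
    [6, -13.5, 6, 0, 0, 0, 0]
  ]
}}

```text
time: 14.65
tool_pos: [0.4978, 0.0642, 0.0745]
tool_rot: [-3.111, 0.007, -1.967]
contact_force: [0.4, -1.0, 1.5]
opening: 0.013
```

```bash
python3 - <<'E'
from h import *
r=robot.read_camera('top');s=robot.read_camera('scene')
print('L',ray(r,245,310.5,.02),ray(s,313,363,.02));print('S',ray(r,410.8,332.3,.02),ray(s,410,230,.02));print('knob',ray(r,446,274,.11))
goto(.42,.144,.093,-1.965,0,True)
E
```

```text
L [0.42012587 0.14416778 0.02      ] [0.42270449 0.14183993 0.02      ]
S [ 0.42236109 -0.1693024   0.02      ] [ 0.4237554  -0.16975266  0.02      ]
knob [ 0.52403624 -0.20402499  0.11      ]
t 14.75 grasp [0.4972 0.0652 0.0933] rpy [-3.111  0.007 -1.965] open 0.0126 F [-0.6  1.6  2.7] q [-0.02  0.47  1.81 -0.01  0.83  1.95]
shift mm [-42.9 102.1  -2.5] turn [-0.03   0.007 -0.001] | after-turn shift [-43.  102.1   0.3]
```

>>> {"api": "move_arm", "payload": {
  "increments": [
    [6, -5.3, 12.5, -0.3, 0, 0, 0],
    [6, -5.3, 12.5, -0.3, 0, 0, 0],
    [6, -5.3, 12.5, -0.3, 0, 0, 0],
    [6, -5.3, 12.5, -0.3, 0, 0, 0],
    [6, -5.3, 12.5, -0.3, 0, 0, 0],
    [6, -5.3, 12.5, -0.3, 0, 0, 0],
    [6, -5.3, 12.5, -0.3, 0, 0, 0],
    [6, -4, 10, -0.3, 0, 0, 0]
  ]
}}

```text
time: 15.75
tool_pos: [0.4189, 0.1448, 0.0744]
tool_rot: [-3.11, 0.008, -1.966]
contact_force: [1.3, -1.9, 0.1]
opening: 0.0128
```

```bash
python3 - <<'E'
from h import *
goto(.422,.1435,.093,-1.965,0,True)
r=robot.read_camera('scene');cv2.imwrite('pics/s6.png',cv2.resize(r['img'][220:440,200:460,::-1],None,fx=2.7,fy=2.7,interpolation=2))
E
```

```text
t 15.75 grasp [0.4183 0.1449 0.0932] rpy [-3.11   0.008 -1.966] open 0.0128 F [ 1.3 -1.9  0.1] q [ 0.17  0.38  1.97 -0.02  0.76  2.14]
shift mm [-0.  -3.3  0.4] turn [-0.032  0.008 -0.001] | after-turn shift [-0.  -3.3  0.2]
```

View pics/s6.png

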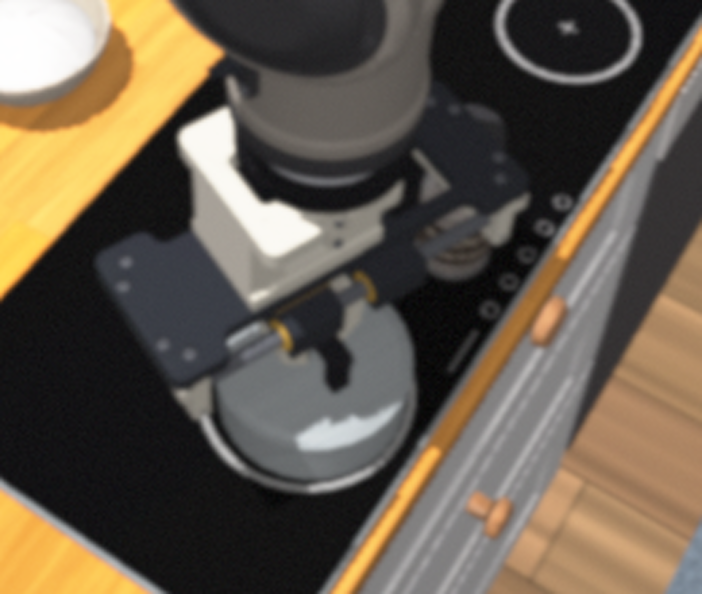

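>>> {"api": "move_arm", "payload": {
  "increments": [
    [6, 0, -3, 0, 0, 0, 0],
    [6, 0, 0, 0, 0, 0, 0],
    [40, 0, 0, 0, 0, 0, 0],
    [60, 0, 0, 0, 0, 0, 0],
    [60, 0, 0, 0, 0, 0, 0],
    [60, 0, 0, 0, 0, 0, 0],
    [60, 0, 0, -20, 0, 0, 0],
    [60, 0, 0, -30, 0, 0, 0],
    [60, 0, 0, -40, 0, 0, 0]
  ]
}}

```text
time: 16.92
tool_pos: [0.4157, 0.1438, 0.1633]
tool_rot: [-3.12, 0.003, -1.968]
contact_force: [1.2, 0.8, 0.1]
opening: 0.06
```

```bash
python3 - <<'E'
from h import *
goto(.45,-.1,.2,-np.pi/2,0.16,True)
r=robot.read_camera('wrist');cv2.imwrite('pics/w7.png',r['img'][:,:,::-1]);pickle.dump(r,open('w7.pkl','wb'))
E
```

```text
t 16.93 grasp [0.4153 0.1439 0.1821] rpy [-3.120e+00  3.000e-03 -1.968e+00] open 0.0600 F [1.2 0.8 0.1] q [ 0.17  0.25  1.86 -0.01  1.02  2.14]
shift mm [ 210.4 -128.9  -15.9] turn [ 0.136 -0.034 -0.396] | after-turn shift [243.8 -39.7 -12. ]
```

View pics/w7.png

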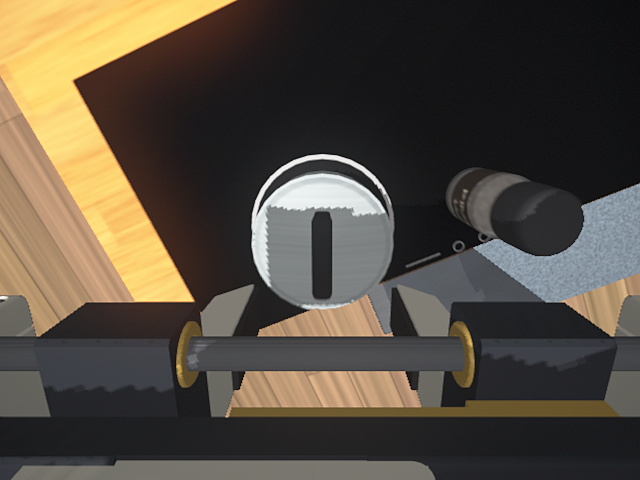

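>>> {"api": "move_arm", "payload": {
  "increments": [
    [60, 0, 0, -15, 0.045, -0.011, -0.132],
    [60, 0, 0, -15, 0.045, -0.011, -0.132],
    [60, 0, 0, 0, 0.045, -0.011, -0.132],
    [60, 45, -8, 0, 0, 0, 0],
    [60, 50, -8, 0, 0, 0, 0],
    [60, 50, -8, 0, 0, 0, 0],
    [60, 50, -8, 0, 0, 0, 0],
    [60, 50, -8, 0, 0, 0, 0]
  ]
}}

```text
time: 17.98
tool_pos: [0.4619, -0.1032, 0.2084]
tool_rot: [-2.961, 0.0, -1.548]
contact_force: [-0.2, -0.9, 0.2]
opening: 0.0599
```

```bash
python3 - <<'E'
from h import *
goto(.527,-.2045,.19,-np.pi/2,0.16,True)
r=robot.read_camera('top');cv2.imwrite('pics/t8.png',cv2.resize(r['img'][200:390,160:480,::-1],(800,475),interpolation=2));pickle.dump(r,open('t8.pkl','wb'))
r=robot.read_camera('scene');cv2.imwrite('pics/s8.png',cv2.resize(r['img'][220:440,200:460,::-1],None,fx=2.7,fy=2.7,interpolation=2));pickle.dump(r,open('s8.pkl','wb'))
E
```

```text
t 17.98 grasp [ 0.4586 -0.1033  0.2269] rpy [-2.961  0.    -1.548] open 0.0599 F [-0.2 -0.9  0.2] q [-0.44  0.17  1.83  0.1   0.98  1.07]
shift mm [102.8 -58.1  48.2] turn [-0.02   0.004  0.022] | after-turn shift [101.3 -61.3  47.4]
```

View pics/t8.png

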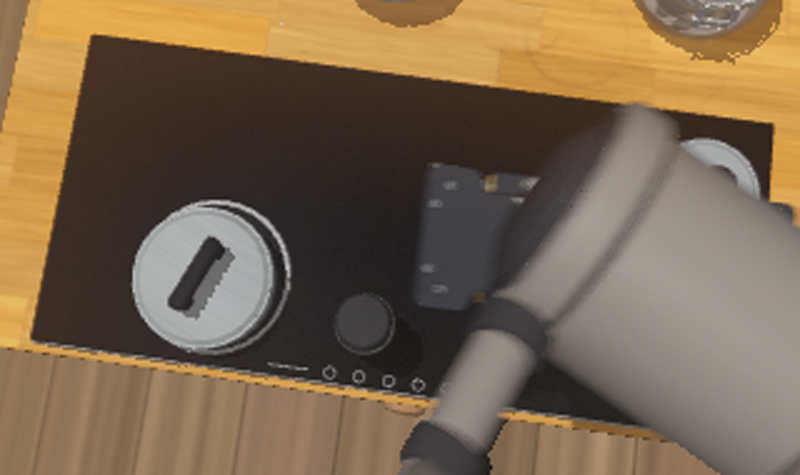

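View pics/s8.png

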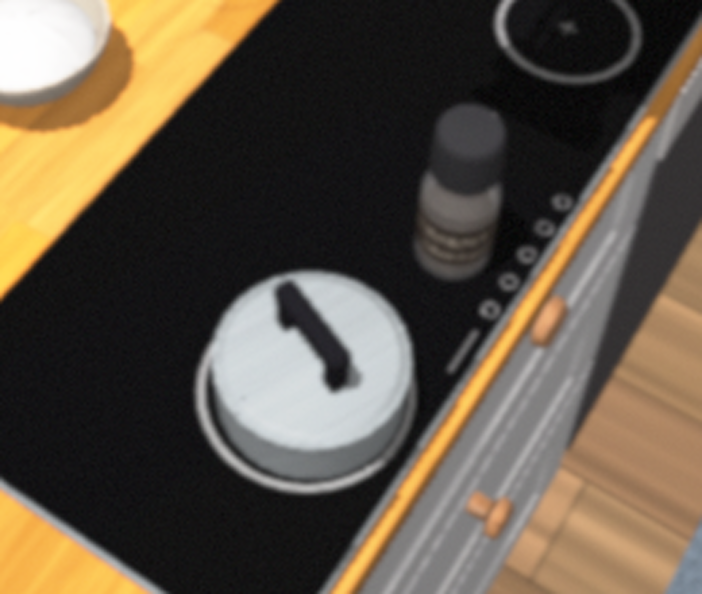

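```bash
python3 - <<'E'
from h import *
r=pickle.load(open('t8.pkl','rb'));s=pickle.load(open('s8.pkl','rb'))
print('lid top',ray(r,160+203.5/2.5,200+278/2.5,.066),'bar',ray(r,160+198/2.5,200+273.5/2.5,.096))
print('scene lid',ray(s,200+313/2.7,220+360/2.7,.066),'bar',ray(s,200+314/2.7,220+326/2.7,.096))
t=np.linspace(0,2*np.pi,60)
for im,cam in((cv2.resize(r['img'][200:390,160:480,::-1],(800,475),interpolation=2),(r,160,200,2.5)),(cv2.resize(s['img'][220:440,200:460,::-1],None,fx=2.7,fy=2.7,interpolation=2),(s,200,220,2.7))):
    c,a,b,k=cam
    for (x,y,z,R0,col) in [(.421,.1435,.02,.058,(0,255,0)),(.417,.146,.02,.051,(0,0,255)),(.417,.146,.066,.051,(0,0,255))]:
        p=proj(c,np.c_[x+R0*np.cos(t),y+R0*np.sin(t),0*t+z]);p=((p-[a,b])*k).astype(int)
        cv2.polylines(im,[p],True,col,1)
    cv2.imwrite('pics/ov%d.png'%a,im)
E
```

```text
lid top [0.41553973 0.14283063 0.066     ] bar [0.41652039 0.14201575 0.096     ]
scene lid [0.41398813 0.14849873 0.066     ] bar [0.41484034 0.14694586 0.096     ]
```

View pics/ov160.png

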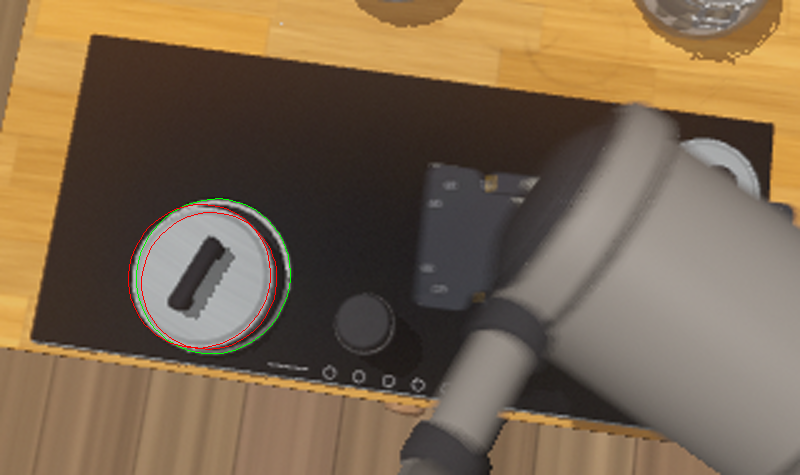

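View pics/ov200.png

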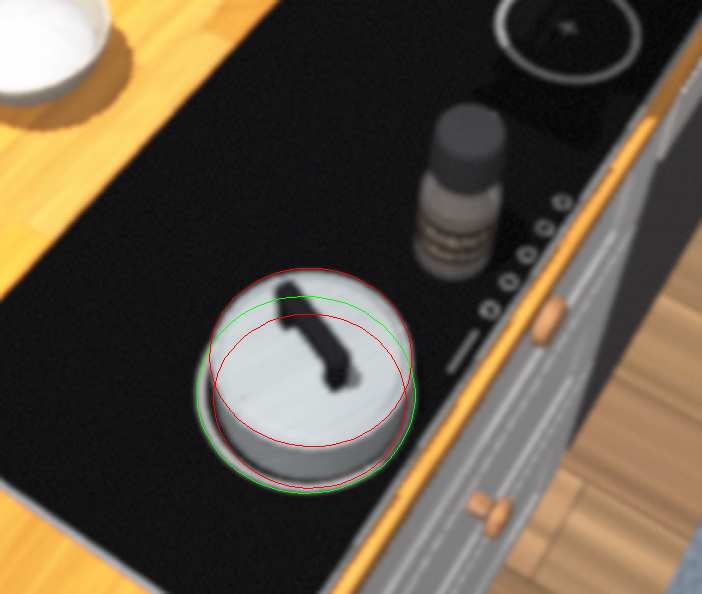

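>>> {"api": "move_arm", "payload": {
  "increments": [
    [60, 26, -15, 10, 0, 0, 0.01],
    [60, 26, -15, 10, 0, 0, 0.01],
    [60, 25, -15, 10, 0, 0, 0],
    [60, 24, -15, 8, 0, 0, 0],
    [60, 0, 0, 0, 0, 0, 0]
  ]
}}

```text
time: 18.7
tool_pos: [0.53, -0.2064, 0.1796]
tool_rot: [-2.962, 0.005, -1.574]
contact_force: [-0.1, 0.1, -0.0]
opening: 0.0598
```

```bash
python3 - <<'E'
from h import *
goto(.526,-.2045,.102,-np.pi/2,0.16,True)
r=robot.read_camera('wrist');cv2.imwrite('pics/w9.png',r['img'][:,:,::-1])
print(proj(r,[[.526,-.2045,.11]]))
E
```

```text
t 18.70 grasp [ 0.5267 -0.2064  0.1981] rpy [-2.962  0.005 -1.574] open 0.0598 F [-0.1  0.1 -0. ] q [-0.56  0.38  1.63  0.12  0.99  0.96]
shift mm [-1.4 18.2 94.5] turn [-0.019  0.004 -0.004] | after-turn shift [-1.9 16.3 94.8]
[[320.87144629 282.17254613]]
```

View pics/w9.png

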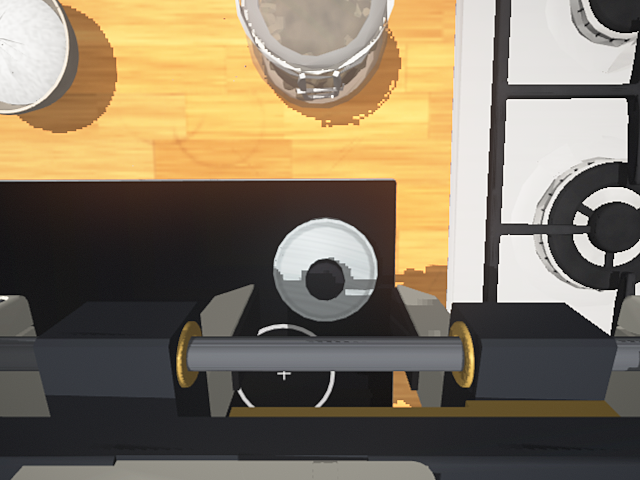

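>>> {"api": "move_arm", "payload": {
  "increments": [
    [60, 0, 3.5, 22, 0, 0, 0],
    [60, 0, 3.5, 22, 0, 0, 0],
    [60, 0, 3.5, 20, 0, 0, 0],
    [60, 0, 3, 16, 0, 0, 0],
    [60, 0, 2, 9, 0, 0, 0]
  ]
}}

```text
time: 19.38
tool_pos: [0.5285, -0.1979, 0.0892]
tool_rot: [-2.962, 0.006, -1.569]
contact_force: [0.1, 0.9, 0.4]
opening: 0.0597
```

```bash
python3 - <<'E'
from h import *
goto(.526,-.2055,.102,-np.pi/2,0.16,True)
E
```

```text
t 19.38 grasp [ 0.5251 -0.198   0.1077] rpy [-2.962  0.006 -1.569] open 0.0597 F [0.1 0.9 0.4] q [-0.55  0.48  1.75  0.14  0.77  0.92]
shift mm [7.7 0.5 5.7] turn [-0.019  0.006  0.001] | after-turn shift [7.6 0.4 5.8]
```

>>> {"api": "move_arm", "payload": {
  "increments": [
    [60, 6, 0, 3, 0, 0, 0],
    [60, 1, 0, 2.5, 0, 0, 0],
    [20, 0, 0, 0, 0, 0, 0],
    [20, 0, 0, 0, 0, 0, 0],
    [20, 0, 0, 0, 0, 0, 0],
    [20, 0, 0, 0, 0, 0, 0],
    [20, 0, 0, 0, 0, 0, 0],
    [20, 0, 0, 0, 0, 0, 0]
  ],
  "newtons": 8
}}

```text
time: 20.38
tool_pos: [0.5301, -0.2048, 0.0853]
tool_rot: [-2.96, 0.005, -1.568]
contact_force: [-0.6, 0.3, -0.2]
opening: 0.0254
```

```bash
python3 - <<'E'
from h import *
goto(.423,-.1695,.1025,-np.pi/2,0.16,True)
E
```

```text
t 20.38 grasp [ 0.5267 -0.2049  0.1038] rpy [-2.96   0.005 -1.568] open 0.0254 F [-0.6  0.3 -0.2] q [-0.56  0.49  1.74  0.15  0.76  0.91]
shift mm [-35.6 102.6 -17.3] turn [-0.022  0.005  0.002] | after-turn shift [-35.3 103.  -15.2]
```

>>> {"api": "move_arm", "payload": {
  "increments": [
    [20, -4, 11, -2, 0, 0, 0],
    [20, -4.4, 12.8, -2.3, 0, 0, 0],
    [20, -4.4, 12.8, -2.3, 0, 0, 0],
    [20, -4.4, 12.8, -2.3, 0, 0, 0]
  ]
}}

```text
time: 20.88
tool_pos: [0.4775, -0.1867, 0.0853]
tool_rot: [-2.959, 0.004, -1.568]
contact_force: [1.3, -1.7, 0.1]
opening: 0.0256
```

```bash
python3 - <<'E'
from h import *
goto(.423,-.1695,.1035,-np.pi/2,0.16,True)
E
```

```text
t 20.88 grasp [ 0.474  -0.1868  0.1038] rpy [-2.959  0.004 -1.568] open 0.0256 F [ 1.3 -1.7  0.1] q [-0.59  0.41  1.89  0.16  0.69  0.86]
shift mm [-17.4  50.6  -8.9] turn [-0.023  0.004  0.002] | after-turn shift [-17.2  50.9  -7.8]
```

>>> {"api": "move_arm", "payload": {
  "increments": [
    [20, -4.3, 12.5, -2.2, 0, 0, 0],
    [20, -4.3, 12.5, -2.2, 0, 0, 0],
    [20, -4.3, 12.5, -2.2, 0, 0, 0],
    [20, -3, 9, -1.6, 0, 0, 0],
    [20, -1, 3, -0.5, 0, 0, 0],
    [20, 0, 0, 0, 0, 0, 0]
  ]
}}

```text
time: 21.62
tool_pos: [0.4224, -0.168, 0.0853]
tool_rot: [-2.959, 0.004, -1.569]
contact_force: [-1.1, 0.3, 0.5]
opening: 0.0253
```

```bash
python3 - <<'E'
from h import *
goto(.423,-.1695,.1035,-np.pi/2,0.16,True)
r=robot.read_camera('scene');cv2.imwrite('pics/s10.png',cv2.resize(r['img'][150:350,300:520,::-1],None,fx=2.9,fy=2.9,interpolation=2))
E
```

```text
t 21.62 grasp [ 0.419  -0.1681  0.1038] rpy [-2.959  0.004 -1.569] open 0.0253 F [-1.1  0.3  0.5] q [-0.63  0.33  2.04  0.19  0.64  0.8 ]
shift mm [ 1.5 -3.5  1. ] turn [-0.022  0.005  0.001] | after-turn shift [ 1.5 -3.5  0.9]
```

View pics/s10.png

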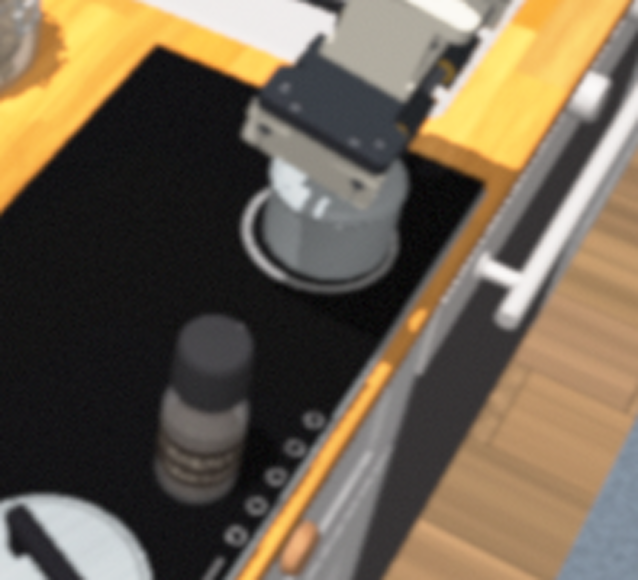

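>>> {"api": "move_arm", "payload": {
  "increments": [
    [20, -2, -4, 0.7, 0, 0, 0],
    [20, 0, -1, 0, 0, 0, 0],
    [50, 0, 0, 0, 0, 0, 0],
    [60, 0, 0, 0, 0, 0, 0],
    [60, 0, 0, 0, 0, 0, 0],
    [60, 0, 0, -20, 0, 0, 0],
    [60, 0, 0, -30, 0, 0, 0],
    [60, 0, 0, -40, 0, 0, 0],
    [60, 0, 0, -40, 0, 0, 0]
  ]
}}

```text
time: 22.8
tool_pos: [0.403, -0.1658, 0.2138]
tool_rot: [-2.965, 0.009, -1.568]
contact_force: [0.4, 0.2, 0.3]
opening: 0.0599
```

```bash
python3 - <<'E'
from h import *
goto(.423,-.1695,.1035,-np.pi/2,0.16,True)
E
```

```text
t 22.80 grasp [ 0.3997 -0.166   0.2323] rpy [-2.965  0.009 -1.568] open 0.0599 F [0.4 0.2 0.3] q [-0.65  0.1   1.89  0.13  1.01  0.85]
shift mm [  4.9  -0.  130.9] turn [-0.016  0.009  0.001] | after-turn shift [  3.7  -2.1 130.9]
```

>>> {"api": "move_arm", "payload": {
  "increments": [
    [60, 40, 0, -10, 0, 0, 0],
    [60, 45, 0, -10, 0, 0, 0],
    [60, 45, 0, 0, 0, 0, 0],
    [60, 45, 0, 0, 0, 0, 0]
  ]
}}

```text
time: 23.3
tool_pos: [0.401, -0.3442, 0.238]
tool_rot: [-2.958, 0.002, -1.564]
contact_force: [0.8, -0.3, -0.2]
opening: 0.0598
```

```bash
python3 - <<'E'
from h import *
goto(.423,-.1695,.1035,-np.pi/2,0.16,True)
t=np.linspace(0,2*np.pi,60)
for n in('top','scene'):
    r=robot.read_camera(n);im=cv2.resize(r['img'][150:390,160:480,::-1],(800,600),interpolation=2).copy()
    cv2.imwrite(f'pics/f_{n}_raw.png',im)
    for (x,y,z,R0,col) in [(.423,-.1695,.02,.046,(0,255,0)),(.423,-.1695,.078,.039,(0,0,255)),(.423,-.1695,.02,.039,(0,0,255)),(.423,-.1695,.11,.013,(0,0,255)),(.421,.1435,.02,.058,(0,255,0)),(.421,.1435,.066,.051,(0,0,255))]:
        p=proj(r,np.c_[x+R0*np.cos(t),y+R0*np.sin(t),0*t+z]);cv2.polylines(im,[((p-[160,150])*2.5).astype(int)],True,col,1)
    cv2.imwrite(f'pics/f_{n}.png',im)
E
```

```text
t 23.30 grasp [ 0.3976 -0.3443  0.2565] rpy [-2.958e+00  2.000e-03 -1.564e+00] open 0.0598 F [ 0.8 -0.3 -0.2] q [-0.95  0.27  1.61  0.16  1.16  0.56]
shift mm [-174.2    2.2  155.7] turn [-0.024  0.004  0.007] | after-turn shift [-174.7   -0.3  155.1]
```

View pics/f_top.png

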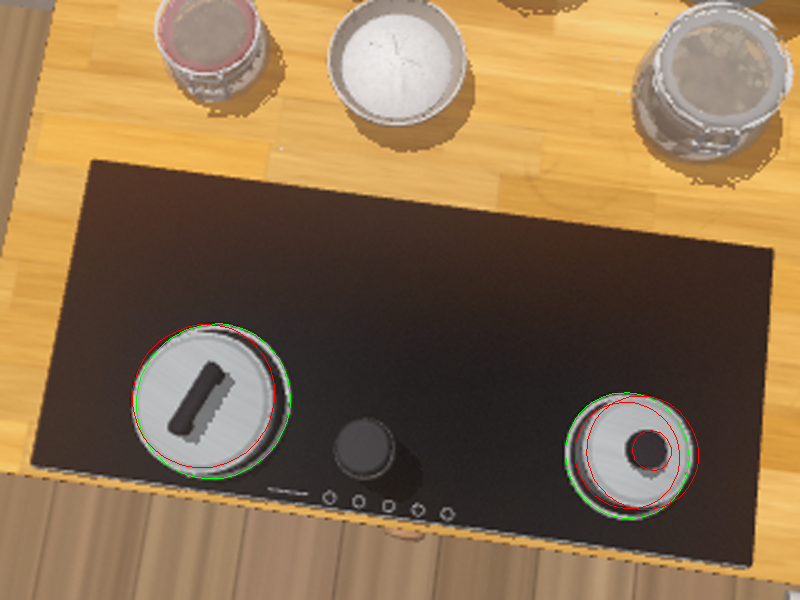

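View pics/f_scene.png

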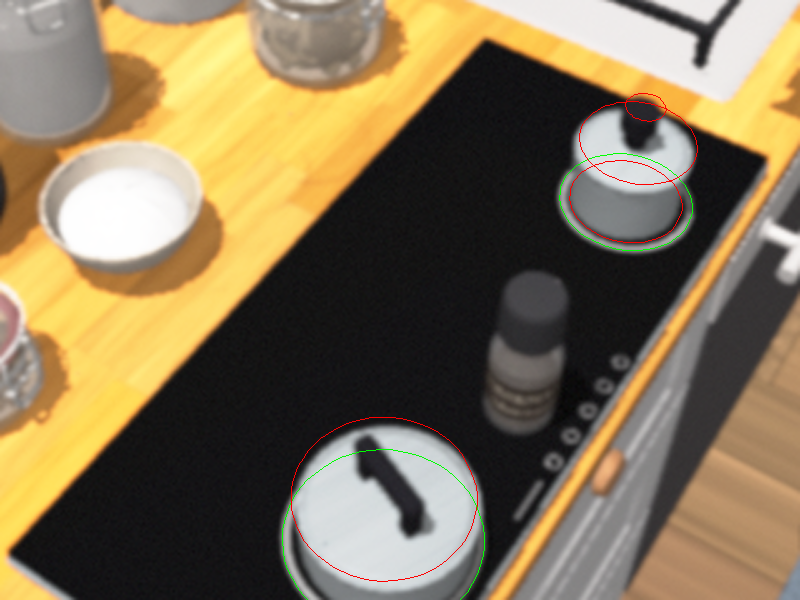

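```bash
python3 - <<'E'
from cell import robot
print(robot.hand_in())
E
```

```text
the job is handed in; nothing more can be done
None
```

Both pots are on their own rings and I handed the job in at about 23 s of the 67 s allowed. The hand-in gave no verdict.

- **Moves:** I slid the small tall pot by its knob behind the grinder to the back right corner of the hob. I then slid the wide pot by its bar behind the grinder onto the large ring, and finally brought the tall pot forward onto the small ring. The grip height stayed within about 1 mm in my readings during the slides.
- **Wide pot:** in the top and scene images it sits about 5 mm from the centre of the large ring, towards the front edge. The two cameras disagreed by up to about 6 mm on its position, which still leaves it inside the 15 mm limit.
- **Tall pot:** it sits about 2–3 mm from the centre of the small ring.
- **Grinder and salt bowl:** both look unmoved and upright, judged by eye in the pictures rather than measured.
- **Arm:** it was withdrawn clear of everything before the hand-in. Contact forces read at the end of each move stayed within a few newtons.

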